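# Stack the clay rollers on their V-cradle stand

### The arm

A 6-joint arm with a two-finger parallel gripper is mounted at the origin on the work surface. World frame = base frame: x ahead of the robot, y to its left, z up, the work surface at z = 0. Lengths are in m, angles in rad, forces in N, time in s.
With the tool pointing down it reaches from about 0.375 to 0.9 m from the base axis. Payload 3.1 kg.
Tool frame: the origin (TCP) lies on the centre line of the jaws, within the pads' length; the fingertips stand ahead of it and the grasp point (between the pads) lies 3 mm ahead of it (robot.tip_reach is the z of the fingertips in the tool frame, in m); z points along the fingers, y is the line along which they close (so a half turn about z gives the same grasp; the last joint's range is limited). The gripper opens to 87 mm and grips with 3 to 60 N. Pads are 19 mm wide; open, the fingers measure 117 mm over their backs; the gripper's body (75 mm by 190 mm) begins 51 mm behind the grasp point.
Start: joints at [-1.363, 0.527, 1.433, -0, 1.181, -0.178], TCP at [0.235, -0.579, 0.245] pointing down, gripper open.
Joint ranges: [-3.08, 3.08], [-0.75, 2.2], [0.22, 2.44], [-1.43, 4.57], [0, 2.65], [-2.85, 2.85]. Speed limits (rad/s): [2.79, 2.79, 3.14, 3.14, 3.14, 3.14].

### API

Orientations are given as a unit quaternion [x, y, z, w].
In Python, from rig import sensors, eyes, ticket, robot gives the robot as it stands.
- The arm moves only by the tool drive_tool, never from a script. Its argument "deltas" is a list that holds one entry, the list of rows, each a list of 6 numbers: the shift along the tool's x, y, z in mm, then the turn, a rotation vector about the tool's x, y, z in rad. A call has 1 to 8 rows; each row shifts and turns the commanded pose from where the row before left it, along the tool's axes as they then stand; what a row does not reach is not made up. A row lasts 1/12 s, in which the tool goes at most 41.7 mm and 7.16 degrees, less where a joint would pass 70% of its speed; a pose out of reach is approached as far as the arm can. A call is refused whole if a number of a shift passes 41.7 or a number of a turn 0.125, either way. A call with a gripper value outside its range is refused whole. "gripper" is the opening in per cent of the stroke, from 0 (shut) to 100 (fully open), set as the call begins (left out, the last holds). The fingers move at their own pace and stop on an object; "squeeze" is the grip in N (left out, the last holds). Time passes only in rows, so rows that do not move let the fingers close. It gives the time, the measured TCP pose, the force, the opening and the grip force at its end, in the units of the state.
- sensors.get_obs(): the state, without advancing time (a new reading comes with each control period).
- eyes.camera(name): name is "side" or "top"; returns a dict with "img" (384x512x3 uint8, red, green, blue), "fov_y" (degrees; the focal length in pixels is half the picture's height over the tangent of half this angle, whatever the lens; pixels are square), "cx", "cy" (the principal point, pixels), "xyz" and "attitude" of the camera in the world. Camera axes: x right, y up, looking along -z (the intrinsics and any distortion apply to the point x, -y, -z); pixel columns grow to the right and rows downward; lengths in m; the calibration is good to about 2 mm. A picture is of the moment at which its call begins. There is no depth.
- ticket.hand_in(): hands the job in; it is judged then, once.
The state is a dict: "time": time; "q": joint angles; "joint_velocities": joint speeds; "joint_torque": joint torques, N m; "position": TCP position; "tool_rot": TCP orientation; "ft_force": force on the tool from outside, world axes, zero at the start; "moment": the same for the moment, N m; "grip_width": finger opening in m; "grip_force": force on a finger pad.
Only numpy, scipy, OpenCV 4.12 (cv2) and the standard library are available. Lean on these libraries where they do the work, as an engineer would, in place of code of your own. Each camera call takes 0.05 s, during which the arm holds its last target. There are 200 camera calls.

### The job

Put the wooden clay rollers away on the plywood stand: first lay the thick roller in the wide V-cradle and the medium one in the narrow V-cradle, each centred end to end. Then set the saddle block flat and centred across both, keel down between them and its V in line with the rollers, to chock them. Last lay the slim roller centred in the saddle's V, and leave it all released and at rest.

Things in the scene. Friction and masses are not known exactly. Their poses are not given: they have to be found in the camera images.
- roller_thick: Thickest of three plain light-wood rollers (solid cylinders): 44 mm diameter, 170 mm long, about 200 g. Loose on the table. Origin: its centre; x along its axis (either way round), y and z turn as it rolls. Seated in the wide cradle its axis is 39 mm above that cradle's origin.
- roller_medium: Middle-sized light-wood roller: 30 mm diameter, 170 mm long, about 100 g. Loose on the table. Origin: its centre; x along its axis (either way round), y and z turn as it rolls. Seated in the narrow cradle its axis is 46 mm above that cradle's origin.
- roller_slim: Slimmest light-wood roller: 20 mm diameter, 170 mm long, about 50 g. Loose on the table. Origin: its centre; x along its axis (either way round), y and z turn as it rolls. Seated in the saddle's V its axis is 68 mm above the saddle's origin.
- saddle: Loose wooden block, 300 g, 80 mm long (x, along its V), standing on its keel. Origin: centre of keel's underside. Keel 34 mm wide (y), z 0-14; flange 116 wide, z 14-24, its underside rests on the rollers; block 46 wide, z 24-51, grip its flat sides; two 12 mm cheeks at x -34 and +34 with 90-degree Vs, bottom z 54, arms to z 70, y -23 and +23; 56 mm gap between cheeks. Half-turn symmetric.
- cradle_wide: Wide, low V-cradle of darker wood, for the thick roller: two 14 mm thick cheeks at x -49 and +49 mm with 90-degree V notches, V bottom at z 8, arms up to z 33, out to y -33 and +33; between them only a strip 20 mm wide, 6 high. Fixed on the stand, parallel to it, 46 mm to one side of its centre (side varies). Origin: centre of underside, 12 mm above the table; x along the groove.
- cradle_narrow: Narrow, higher V-cradle of darker wood, for the medium roller: two 14 mm thick cheeks at x -49 and +49 mm with 90-degree V notches, V bottom at z 25, arms up to z 43, out to y -26 and +26; between them only a strip 20 mm wide, 6 high. Fixed on the stand, parallel to it, 46 mm to one side of its centre (side varies). Origin: centre of underside, 12 mm above the table; x along the groove.
- stand: Plywood board fixed to the table, 150 (x) by 180 (y) by 12 mm, carrying both cradles. Origin: centre of its underside, on the table; x along both grooves. Laid rollers have their tops 73 mm above the table; the saddle then rests on them over the stand's centre, its origin 59 mm above the table, its keel with 7 mm play to the thick roller, 14 mm to the medium.
Not all that is in view belongs to the job. Leave any green look-alike of the saddle alone.

How it is judged:
By the outcome, as a careful person would: the job done as asked, in the order asked, and still so for the second after the job is handed in, with the robot touching nothing.
It also fails if it takes over 138 s, if anything falls off the work surface, if the arm or the gripper's body presses on something with over 40 N, if the wrist force passes 120 N, or if a joint passes its speed limit or range.

## Working session

There is one attempt and no reset: what is moved stays moved. The work goes in short steps, Python scripts to look and compute and a tool call to move; the robot and the scene stay as the last step left them, time stands still between calls to the robot, and variables do not carry over. Pictures are saved under pics/ and viewed, at most 14 in all, crops included, and the job is handed in when it is done.

Besides the shell and the picture viewer there is one more tool, called by a JSON object that holds its "name" and its "arguments". drive_tool: Moves the arm, as the interface text tells. Its arguments: {"type":"object","properties":{"deltas":{"type":"array"},"gripper":{"type":"number"},"squeeze":{"type":"number"}},"required":["deltas"]}

```bash
ls; mkdir -p pics
python3 - <<'E'
from rig import sensors, eyes, ticket, robot
import cv2,numpy as np
o=sensors.get_obs();print(o)
print([a for a in dir(robot) if a[0]!='_'], robot.tip_reach)
for n in("side","top"):
    c=eyes.camera(n);cv2.imwrite(f"pics/{n}0.png",c["img"][:,:,::-1]);print(n,{k:v for k,v in c.items() if k!="img"})
E
```

```text
pics
{'time': 0.0, 'q': array([-1.36352526e+00,  5.28461734e-01,  1.43390214e+00, -2.97412634e-05,
        1.18140452e+00, -1.78488701e-01]), 'joint_velocities': array([ 0.00010865, -0.00156603,  0.00044008,  0.00070088,  0.0014936 ,
        0.00158689]), 'joint_torque': array([ 9.01860421e-04, -4.40040350e+01, -1.76589060e+01,  6.33337093e-02,
        5.82813146e-02, -1.78158416e-04]), 'position': array([ 0.23504664, -0.57837337,  0.24357437]), 'tool_rot': array([ 9.81454606e-01,  1.91691608e-01, -2.94049994e-05, -1.08755668e-03]), 'ft_force': array([ 0.31012963, -0.27796619,  0.35245748]), 'moment': array([ 0.00044548,  0.06634065, -0.02237325]), 'grip_force': 0.0, 'grip_width': 0.08703115239896657}
['Unreachable', 'tip_reach'] 0.022
side {'fov_y': 50.53540482475044, 'cx': 255.03940564159254, 'cy': 193.78519608015986, 'xyz': array([0.27869624, 0.91033763, 0.85114303]), 'attitude': array([-0.05427116,  0.40044454,  0.90797773, -0.11079372])}
top {'fov_y': 44.49895742388453, 'cx': 258.40794458072344, 'cy': 188.62252889262655, 'xyz': array([0.35619596, 0.04993984, 1.34282326]), 'attitude': array([-0.04359873,  0.04016135,  0.71334482, -0.69830178])}
```

View pics/top0.png

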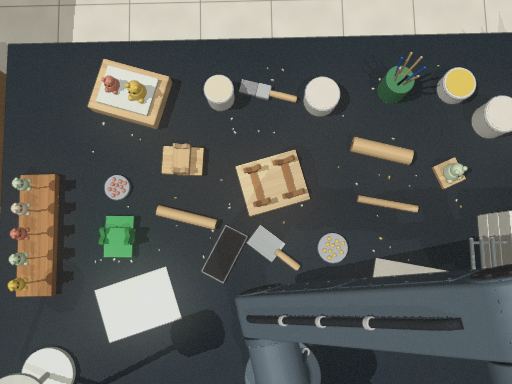

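View pics/side0.png

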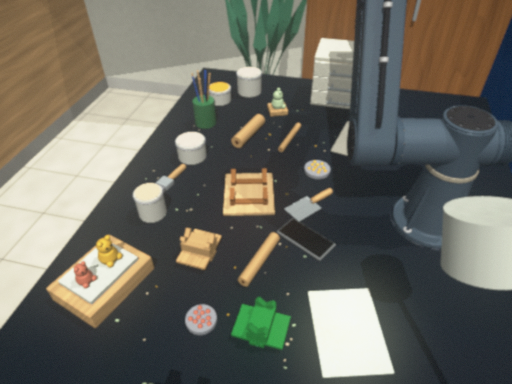

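Top view: stand at (273,183), wooden saddle at (183,160), green look-alike at (119,237), thick roller (382,150), slim roller (388,204), medium roller (187,217). The side view agrees: saddle (199,247), green one (262,325).

```bash
cat > h.py <<'E'
import cv2,numpy as np
from scipy.spatial.transform import Rotation as R
def ray(c,uv,z):
    """pixels -> world points on plane z"""
    uv=np.atleast_2d(np.asarray(uv,float)); f=c["img"].shape[0]/2/np.tan(np.radians(c["fov_y"]/2))
    d=np.c_[(uv[:,0]-c["cx"])/f,-(uv[:,1]-c["cy"])/f,-np.ones(len(uv))]
    d=R.from_quat(c["attitude"]).apply(d); p=np.asarray(c["xyz"])
    return p+d*((z-p[2])/d[:,2])[:,None]
def proj(c,P):
    f=c["img"].shape[0]/2/np.tan(np.radians(c["fov_y"]/2))
    q=R.from_quat(c["attitude"]).inv().apply(np.atleast_2d(P)-c["xyz"])
    return np.c_[c["cx"]+f*q[:,0]/-q[:,2], c["cy"]-f*q[:,1]/-q[:,2]]
def wood(c,s=70,v=60):
    h=cv2.cvtColor(c["img"],cv2.COLOR_RGB2HSV)
    return ((h[...,0]>5)&(h[...,0]<28)&(h[...,1]>s)&(h[...,2]>v)).astype(np.uint8)
def blob(c,uv,z,m=None):
    """wood blob nearest uv -> rect of its outline on plane z: centre, (long,short), angle of long axis (deg)"""
    m=wood(c) if m is None else m
    cs=[k for k in cv2.findContours(m,cv2.RETR_EXTERNAL,cv2.CHAIN_APPROX_NONE)[0] if cv2.contourArea(k)>60]
    k=min(cs,key=lambda k:np.linalg.norm(k.reshape(-1,2).mean(0)-uv))
    p=ray(c,k.reshape(-1,2),z)[:,:2]
    b=cv2.boxPoints(cv2.minAreaRect((p*1000).astype(np.float32)))
    e=[b[1]-b[0],b[2]-b[1]]; L=[np.linalg.norm(x) for x in e]; i=int(np.argmax(L))
    return b.mean(0).round(1),np.round([L[i],L[1-i]],1),round(np.degrees(np.arctan2(e[i][1],e[i][0]))%180,1),k
E
python3 - <<'E'
from rig import eyes
from h import *
T=eyes.camera("top");S=eyes.camera("side")
for n,t,s,z in [("thick",(382,150),(249,131),.022),("slim",(388,204),(290,137),.010),("med",(187,217),(260,258),.015),("saddle",(183,160),(199,247),.019),("stand",(273,183),(249,195),.012)]:
    for c,uv in((T,t),(S,s)): print(n,blob(c,uv,z)[:3])
def crop(c,x,y,w,h,s,): return cv2.resize(c["img"][y:y+h,x:x+w],None,fx=s,fy=s,interpolation=cv2.INTER_CUBIC)[:,:,::-1]
a=crop(T,230,140,90,85,4);b=crop(T,150,135,70,85,4);d=crop(S,215,160,70,65,4);e=crop(S,170,220,70,65,4)
W=np.zeros((600,640,3),np.uint8);W[:340,:360]=a;W[:340,360:640]=b;W[340:600,:280]=d;W[340:600,300:580]=e
cv2.imwrite("pics/crop1.png",W)
E
```

```text
thick (array([ 616., -300.], dtype=float32), array([178.6,  45.4], dtype=float32), np.float32(75.3))
thick (array([ 617.2, -305.4], dtype=float32), array([234.6,  59.7], dtype=float32), np.float32(76.1))
slim (array([ 464.9, -311.2], dtype=float32), array([174.7,  20.8], dtype=float32), np.float32(78.7))
slim (array([ 466.8, -315.4], dtype=float32), array([202.2,  28.3], dtype=float32), np.float32(78.6))
med (array([438.8, 262.1], dtype=float32), array([175.5,  30.1], dtype=float32), np.float32(74.8))
med (array([439.9, 256.7], dtype=float32), array([194.5,  36.1], dtype=float32), np.float32(74.7))
saddle (array([604.5, 270.9], dtype=float32), array([118.1,  93.2], dtype=float32), np.float32(86.2))
saddle (array([612.3, 267.1], dtype=float32), array([127.9, 113.7], dtype=float32), np.float32(86.5))
stand (array([531.6,  14.8], dtype=float32), array([181.3, 151. ], dtype=float32), np.float32(104.7))
stand (array([536.1,   6.9], dtype=float32), array([219.4, 156.4], dtype=float32), np.float32(104.6))
```

View pics/crop1.png

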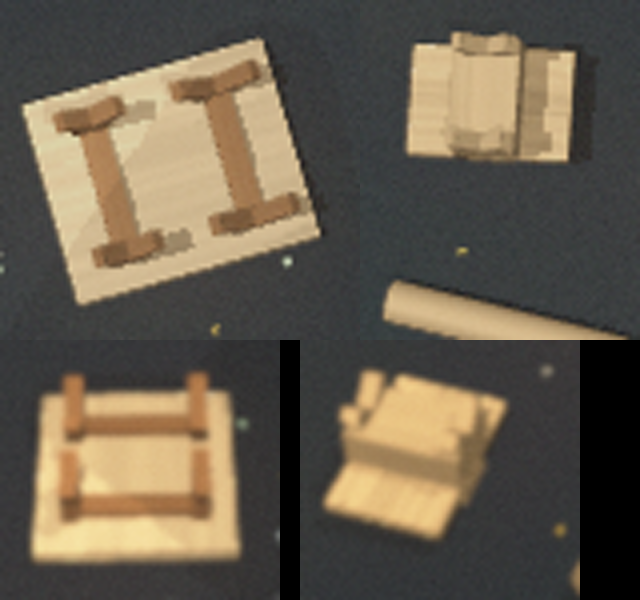

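Crop: the right-hand cradle, toward −y, is the wide one (arms about 90 px against 65 px) and the left-hand one is narrow. The saddle at top (182,160) is wood-coloured with flange, block and two V cheeks, as described. The look-alike at (119,237) is green, so it is ruled out.

```bash
cat >> h.py <<'E'
def plan(x,y,z,psi,o=None):
    """from measured pose: turn about tool z (rad), then shift in tool mm (after the turn). mm, deg"""
    from rig import sensors
    o=o or sensors.get_obs(); r=R.from_quat(o["tool_rot"]); tx=r.apply([1,0,0]); tz=r.apply([0,0,1])
    p0=np.degrees(np.arctan2(tx[1],tx[0])); d=(psi-p0+180)%360-180
    a=np.radians(psi); ex=np.array([np.cos(a),np.sin(a),0]); ey=np.array([np.sin(a),-np.cos(a),0])
    D=np.array([x,y,z])-o["position"]*1000
    print("t",round(o["time"],2),"pos",(o["position"]*1000).round(1),"psi",p0.round(2),"tilt",np.degrees(np.arccos(-tz[2])).round(2),"F",np.round(o["ft_force"],1),"w",round(o["grip_width"]*1000,1),"gf",round(o["grip_force"],1))
    print(" turn z",round(-np.radians(d),4)," shift",np.round([D@ex,D@ey,-D[2]],1))
E
python3 - <<'E'
from rig import eyes
from h import *
T=eyes.camera("top")
k=blob(T,(183,160),.019)[3].reshape(-1,2); k=k[(k[:,0]<171)|(k[:,0]>196)]
p=ray(T,k,.02)[:,:2]*1000; print("saddle",cv2.minAreaRect(p.astype(np.float32)))
# roller ends: centre line and width check
for n,uv,z in [("thick",(382,150),.022),("slim",(388,204),.010),("med",(187,217),.015)]:
    m=cv2.erode(wood(T),np.ones((3,3),np.uint8)) if 0 else wood(T)
    print(n,blob(T,uv,z,m)[:3], cv2.contourArea(blob(T,uv,z,m)[3]))
print(proj(T,[[.5316,.0148,.012],[.5433,-.0297,.02],[.5199,.0593,.02]]).round(1))
# dark cradle wood
h=cv2.cvtColor(T["img"],cv2.COLOR_RGB2HSV);print(h[183,255],h[155,247],h[150,273])
plan(616,-300,150,75.3)
E
```

```text
saddle ((600.1812744140625, 271.1719665527344), (117.87598419189453, 81.58049774169922), 86.42924499511719)
thick (array([ 615.8, -299.9], dtype=float32), array([178.5,  45.9], dtype=float32), np.float32(75.1)) 903.5
slim (array([ 465. , -311.2], dtype=float32), array([174.7,  20.3], dtype=float32), np.float32(78.7)) 368.5
med (array([438.8, 262.1], dtype=float32), array([175.5,  30.1], dtype=float32), np.float32(74.8)) 588.5
[[272.3 182.5]
 [287.9 177.7]
 [256.8 186.5]]
[ 15 127 177] [110  12  63] [96 20 63]
t 0.25 pos [ 235.2 -578.7  244.1] psi 22.11 tilt 0.06 F [ 0.4 -0.1  0.2] w 86.9 gf 0.0
 turn z -0.9284  shift [366.2 297.7  94.1]
```

{"name": "drive_tool", "arguments": {"deltas": [[[0,0,0,0,0,-0.116],[0,0,0,0,0,-0.116],[0,0,0,0,0,-0.116],[0,0,0,0,0,-0.116],[0,0,0,0,0,-0.116],[0,0,0,0,0,-0.116],[0,0,0,0,0,-0.116],[0,0,0,0,0,-0.116]]], "gripper": 100}}

```text
time: 0.92
position: [0.2352, -0.5789, 0.2444]
tool_rot: [0.79, 0.613, 0.0, -0.0]
ft_force: [0.4, 0.3, 0.4]
grip_width: 0.0873
grip_force: 0.0
```

{"name": "drive_tool", "arguments": {"deltas": [[[23,18.6,6,0,0,0],[23,18.6,6,0,0,0],[23,18.6,6,0,0,0],[23,18.6,6,0,0,0],[23,18.6,6,0,0,0],[23,18.6,6,0,0,0],[23,18.6,6,0,0,0],[23,18.6,6,0,0,0]]]}}

```text
time: 1.58
position: [0.4269, -0.4379, 0.1962]
tool_rot: [0.792, 0.611, 0.0, -0.0]
ft_force: [-0.0, 0.1, 0.3]
grip_width: 0.087
grip_force: 0.0
```

{"name": "drive_tool", "arguments": {"deltas": [[[23,18.6,6,0,0,0],[23,18.6,6,0,0,0],[23,18.6,6,0,0,0],[23,18.6,6,0,0,0],[23,18.6,6,0,0,0],[23,18.6,6,0,0,0],[22,18.6,6,0,0,0],[0,0,0,0,0,0]]]}}

```text
time: 2.25
position: [0.596, -0.3131, 0.1531]
tool_rot: [0.791, 0.612, 0.001, -0.001]
ft_force: [1.0, -0.1, -0.0]
grip_width: 0.0865
grip_force: 0.0
```

Run:
```python
from h import *
plan(616,-299,25,75.2)
```

```text
t 2.25 pos [ 596.  -313.1  153.1] psi 75.53 tilt 0.15 F [ 1.  -0.1 -0. ] w 86.5 gf 0.0
 turn z 0.0057  shift [ 18.7  15.7 128.1]
```

{"name": "drive_tool", "arguments": {"deltas": [[[18.7,15.7,14,0,0,0.006],[0,0,30,0,0,0],[0,0,30,0,0,0],[0,0,25,0,0,0],[0,0,15,0,0,0],[0,0,8,0,0,0],[0,0,5,0,0,0],[0,0,0,0,0,0]]]}}

```text
time: 2.92
position: [0.6123, -0.3035, 0.0273]
tool_rot: [0.794, 0.608, -0.0, -0.0]
ft_force: [-0.1, 0.7, 0.1]
grip_width: 0.0873
grip_force: 0.0
```

Run:
```python
from h import *
plan(616,-299,25,75.2)
```

```text
t 2.92 pos [ 612.3 -303.5   27.3] psi 74.91 tilt 0.01 F [-0.1  0.7  0.1] w 87.3 gf 0.0
 turn z -0.0051  shift [5.3 2.4 2.3]
```

{"name": "drive_tool", "arguments": {"deltas": [[[0,0,0,0,0,0],[0,0,0,0,0,0]]]}}

```text
time: 3.08
position: [0.6134, -0.304, 0.0292]
tool_rot: [0.794, 0.608, 0.0, 0.001]
ft_force: [-0.7, 0.8, 0.1]
grip_width: 0.087
grip_force: 0.0
```

Run:
```python
from h import *
plan(616,-299,25,75.2)
```

```text
t 3.08 pos [ 613.4 -304.    29.2] psi 74.92 tilt 0.18 F [-0.7  0.8  0.1] w 87.0 gf 0.0
 turn z -0.0048  shift [5.5 1.3 4.2]
```

{"name": "drive_tool", "arguments": {"deltas": [[[5,1.5,2.5,0,0,-0.004],[0,0,0,0,0,0],[0,0,0,0,0,0]]]}}

```text
time: 3.33
position: [0.6155, -0.2984, 0.0256]
tool_rot: [0.792, 0.61, 0.0, 0.0]
ft_force: [0.2, -0.3, -0.2]
grip_width: 0.087
grip_force: 0.0
```

{"name": "drive_tool", "arguments": {"deltas": [[[0,0,0,0,0,0],[0,0,0,0,0,0],[0,0,0,0,0,0],[0,0,0,0,0,0],[0,0,0,0,0,0],[0,0,0,0,0,0]]], "gripper": 0, "squeeze": 25}}

```text
time: 3.83
position: [0.6152, -0.2988, 0.025]
tool_rot: [0.793, 0.61, -0.0, -0.0]
ft_force: [0.5, -0.1, 0.1]
grip_width: 0.0552
grip_force: 0.0
```

Run:
```python
from h import *
plan(616,-299,25,75.2)
```

```text
t 3.83 pos [ 615.2 -298.8   25. ] psi 75.16 tilt 0.0 F [ 0.5 -0.1  0.1] w 55.2 gf 0.0
 turn z -0.0008  shift [-0.   0.9  0. ]
```

{"name": "drive_tool", "arguments": {"deltas": [[[0,0,0,0,0,0],[0,0,0,0,0,0],[0,0,0,0,0,0],[0,0,0,0,0,0]]]}}

```text
time: 4.17
position: [0.6153, -0.2988, 0.0251]
tool_rot: [0.793, 0.61, 0.0, 0.0]
ft_force: [0.9, -0.9, -0.4]
grip_width: 0.043
grip_force: 25.0
```

{"name": "drive_tool", "arguments": {"deltas": [[[0,0,-12,0,0,0],[0,0,-20,0,0,0],[0,0,-25,0,0,0],[0,0,-25,0,0,0],[0,0,-25,0,0,0],[0,0,-25,0,0,0],[0,0,-12,0,0,0],[0,0,0,0,0,0]]]}}

```text
time: 4.83
position: [0.6169, -0.2998, 0.1732]
tool_rot: [0.792, 0.61, 0.001, 0.004]
ft_force: [0.1, 0.9, -1.3]
grip_width: 0.0435
grip_force: 25.0
```

Run:
```python
from h import *
plan(543,-30,170,14.7)
```

```text
t 4.83 pos [ 616.9 -299.8  173.2] psi 75.17 tilt 0.42 F [ 0.1  0.9 -1.3] w 43.5 gf 25.0
 turn z 1.0554  shift [  -3.  -279.7    3.2]
```

{"name": "drive_tool", "arguments": {"deltas": [[[0,0,0,0,0,0.06],[0,0,0,0,0,0.11],[0,0,0,0,0,0.12],[0,0,0,0,0,0.12],[0,0,0,0,0,0.12],[0,0,0,0,0,0.12],[0,0,0,0,0,0.12],[0,0,0,0,0,0.12]]]}}

```text
time: 5.5
position: [0.614, -0.2979, 0.1668]
tool_rot: [0.978, 0.206, -0.001, -0.002]
ft_force: [0.3, 0.4, -0.6]
grip_width: 0.0432
grip_force: 25.0
```

{"name": "drive_tool", "arguments": {"deltas": [[[0,0,0,0,0,0.11],[0,0,0,0,0,0.055],[0,-10,0,0,0,0],[0,-20,0,0,0,0],[0,-30,0,0,0,0],[0,-35,0,0,0,0],[0,-35,0,0,0,0],[0,-35,0,0,0,0]]]}}

```text
time: 6.17
position: [0.5713, -0.1368, 0.1678]
tool_rot: [0.992, 0.129, -0.001, -0.001]
ft_force: [-0.1, 0.3, -0.6]
grip_width: 0.0437
grip_force: 25.0
```

{"name": "drive_tool", "arguments": {"deltas": [[[0,-35,0,0,0,0],[0,-30,0,0,0,0],[-3,-25,0,0,0,0],[0,-15,0,0,0,0],[0,-10,0,0,0,0],[0,0,0,0,0,0],[0,0,0,0,0,0]]]}}

```text
time: 6.75
position: [0.5417, -0.029, 0.169]
tool_rot: [0.992, 0.129, 0.0, 0.0]
ft_force: [0.2, -0.7, -1.3]
grip_width: 0.0432
grip_force: 25.0
```

Run:
```python
from h import *
from rig import eyes
plan(543.3,-29.7,54,14.7)
T=eyes.camera("top");S=eyes.camera("side")
a=cv2.resize(T["img"][120:240,200:350],None,fx=3,fy=3)[:,:,::-1];b=cv2.resize(S["img"][100:220,180:310],None,fx=2.6,fy=2.6)[:,:,::-1]
W=np.zeros((360,800,3),np.uint8);W[:360,:450]=a;W[:b.shape[0],455:455+b.shape[1]]=b
cv2.imwrite("pics/p1.png",W)
```

```text
t 6.75 pos [541.7 -29.  169. ] psi 14.78 tilt 0.06 F [ 0.2 -0.7 -1.3] w 43.2 gf 25.0
 turn z 0.0013  shift [  1.3   1.1 115. ]
```

View pics/p1.png

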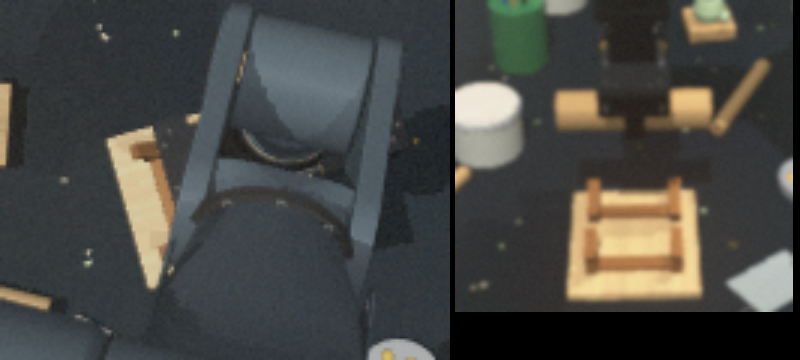

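Side view: the thick roller hangs level in the jaws, with its ends in view above the wide (far) cradle. Lowering it.

{"name": "drive_tool", "arguments": {"deltas": [[[1.3,1,10,0,0,0],[0,0,25,0,0,0],[0,0,30,0,0,0],[0,0,20,0,0,0],[0,0,12,0,0,0],[0,0,8,0,0,0],[0,0,0,0,0,0],[0,0,0,0,0,0]]]}}

```text
time: 7.52
position: [0.5429, -0.0299, 0.0636]
tool_rot: [0.992, 0.128, -0.0, -0.0]
ft_force: [0.2, -0.3, -2.2]
grip_width: 0.0435
grip_force: 25.0
```

Run:
```python
from h import *
from rig import eyes
plan(543.3,-29.7,54,14.7)
S=eyes.camera("side")
cv2.imwrite("pics/p2.png",cv2.resize(S["img"][110:220,190:300],None,fx=5,fy=5,interpolation=cv2.INTER_CUBIC)[:,:,::-1])
```

```text
t 7.52 pos [542.9 -29.9  63.6] psi 14.67 tilt 0.02 F [ 0.2 -0.3 -2.2] w 43.5 gf 25.0
 turn z -0.0006  shift [ 0.4 -0.1  9.6]
```

View pics/p2.png

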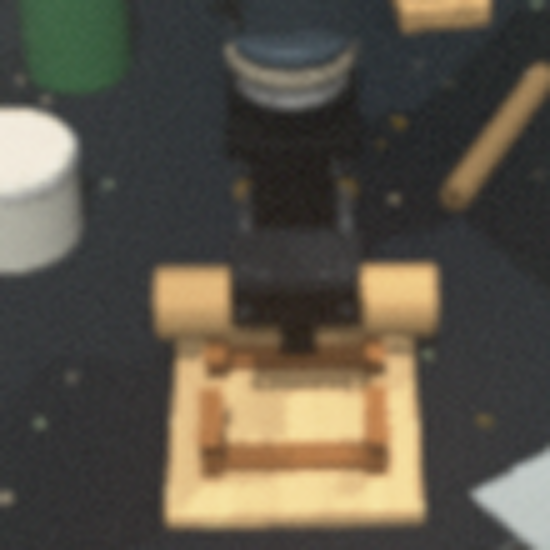

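The roller spans crop columns 152–440 (mid 296) over the cradle cheeks at 205–385 (mid 295), so it is centred. Lowering the last bit.

{"name": "drive_tool", "arguments": {"deltas": [[[0,0,3,0,0,0],[0,0,2,0,0,0],[0,0,2,0,0,0],[0,0,1.5,0,0,0],[0,0,0,0,0,0],[0,0,0,0,0,0]]]}}

```text
time: 8.07
position: [0.5428, -0.0293, 0.0557]
tool_rot: [0.992, 0.128, 0.0, 0.0]
ft_force: [0.0, -0.3, -0.8]
grip_width: 0.0431
grip_force: 25.0
```

{"name": "drive_tool", "arguments": {"deltas": [[[0,0,1,0,0,0],[0,0,0,0,0,0]]]}}

```text
time: 8.23
position: [0.5431, -0.0296, 0.0551]
tool_rot: [0.992, 0.128, 0.0, 0.0]
ft_force: [-0.9, -1.9, 2.5]
grip_width: 0.0438
grip_force: 25.0
```

Contact (Fz +2.5 N). Release by opening partway, then rise.

{"name": "drive_tool", "arguments": {"deltas": [[[0,0,0,0,0,0],[0,0,0,0,0,0],[0,0,0,0,0,0],[0,0,0,0,0,0],[0,0,0,0,0,0]]], "gripper": 75}}

```text
time: 8.65
position: [0.5426, -0.0291, 0.0544]
tool_rot: [0.992, 0.128, -0.0, -0.0]
ft_force: [0.4, 0.1, -1.1]
grip_width: 0.0635
grip_force: 0.0
```

{"name": "drive_tool", "arguments": {"deltas": [[[0,0,-10,0,0,0],[0,0,-20,0,0,0],[0,0,-30,0,0,0],[0,0,-35,0,0,0],[0,0,-35,0,0,0],[0,0,-15,0,0,0],[0,0,0,0,0,0]]]}}

```text
time: 9.23
position: [0.5453, -0.0298, 0.2046]
tool_rot: [0.992, 0.128, 0.005, 0.002]
ft_force: [0.7, -0.5, -0.2]
grip_width: 0.0651
grip_force: 0.0
```

Run:
```python
from h import *
plan(438.8,261.8,160,74.8)
```

```text
t 9.23 pos [545.3 -29.8 204.6] psi 14.73 tilt 0.58 F [ 0.7 -0.5 -0.2] w 65.1 gf 0.0
 turn z -1.0485  shift [ 253.5 -179.2   44.6]
```

{"name": "drive_tool", "arguments": {"deltas": [[[0,0,0,0,0,-0.117],[0,0,0,0,0,-0.117],[0,0,0,0,0,-0.117],[0,0,0,0,0,-0.117],[0,0,0,0,0,-0.117],[0,0,0,0,0,-0.117],[0,0,0,0,0,-0.117],[0,0,0,0,0,-0.117]]]}}

```text
time: 9.9
position: [0.5417, -0.029, 0.1986]
tool_rot: [0.826, 0.564, -0.001, -0.001]
ft_force: [1.0, -0.5, -0.5]
grip_width: 0.0651
grip_force: 0.0
```

{"name": "drive_tool", "arguments": {"deltas": [[[0,0,0,0,0,-0.112],[12,-9,2,0,0,0],[21,-15,4,0,0,0],[27,-19,4,0,0,0],[27,-19,4,0,0,0],[27,-19,4,0,0,0],[27,-19,4,0,0,0],[27,-19,4,0,0,0]]]}}

```text
time: 10.57
position: [0.4696, 0.1661, 0.1728]
tool_rot: [0.796, 0.606, -0.001, -0.001]
ft_force: [-0.5, -0.1, -0.6]
grip_width: 0.0655
grip_force: 0.0
```

{"name": "drive_tool", "arguments": {"deltas": [[[27,-19,4,0,0,0],[27,-19,4,0,0,0],[21,-15,4,0,0,0],[10,-7,4,0,0,0],[0,0,0,0,0,0],[0,0,0,0,0,0]]]}}

```text
time: 11.07
position: [0.4356, 0.2619, 0.157]
tool_rot: [0.794, 0.607, -0.001, -0.0]
ft_force: [0.4, -0.8, 0.3]
grip_width: 0.0653
grip_force: 0.0
```

Run:
```python
from h import *
from rig import eyes
plan(438.8,261.6,25,74.8)
T=eyes.camera("top")
print(blob(T,(187,217),.015)[:3], wood(T)[150:160,290:300].sum())
cv2.imwrite("pics/p3.png",cv2.resize(T["img"][120:250,140:330],None,fx=4,fy=4,interpolation=cv2.INTER_CUBIC)[:,:,::-1])
```

```text
t 11.07 pos [435.6 261.9 157. ] psi 74.8 tilt 0.09 F [ 0.4 -0.8  0.3] w 65.3 gf 0.0
 turn z -0.0  shift [  0.5   3.1 132. ]
(array([427.8, 220.3], dtype=float32), array([89.1, 29.4], dtype=float32), np.float32(74.8)) 70
```

View pics/p3.png

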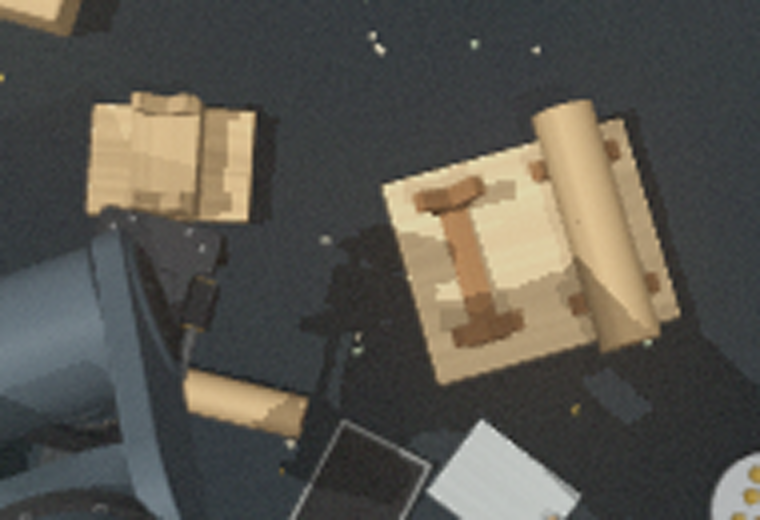

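Thick roller is seated in the wide cradle, running from crop (563,105) to (631,345). Next, down onto the medium one.

{"name": "drive_tool", "arguments": {"deltas": [[[0.5,3,12,0,0,0],[0,0,25,0,0,0],[0,0,30,0,0,0],[0,0,30,0,0,0],[0,0,18,0,0,0],[0,0,9,0,0,0],[0,0,6,0,0,0],[0,0,0,0,0,0]]]}}

```text
time: 11.78
position: [0.4399, 0.2606, 0.027]
tool_rot: [0.795, 0.606, -0.0, -0.0]
ft_force: [-0.4, -0.1, -0.1]
grip_width: 0.0653
grip_force: 0.0
```

{"name": "drive_tool", "arguments": {"deltas": [[[0,0,0,0,0,0],[0,0,0,0,0,0]]]}}

```text
time: 11.95
position: [0.4405, 0.2616, 0.0287]
tool_rot: [0.795, 0.607, 0.001, 0.0]
ft_force: [0.5, -0.3, 0.4]
grip_width: 0.0651
grip_force: 0.0
```

Run:
```python
from h import *
from rig import eyes
plan(438.8,261.6,25,74.8)
T=eyes.camera("top")
p=ray(T,[(280.35,145.85),(297.35,205.85)],.051)[:,:2]*1000; print(p,p.mean(0),np.linalg.norm(p[0]-p[1]))
a=np.radians(14.7);print((p.mean(0)-[531.6,14.8])@[np.cos(a),np.sin(a)],(p.mean(0)-[531.6,14.8])@[-np.sin(a),np.cos(a)])
```

```text
t 11.95 pos [440.5 261.6  28.7] psi 74.73 tilt 0.14 F [ 0.5 -0.3  0.4] w 65.1 gf 0.0
 turn z -0.0013  shift [-0.4 -1.6  3.7]
[[629.40698549  -9.37394253]
 [459.91277639 -51.78433688]] [544.65988094 -30.5791397 ] 174.7195709328221
1.117084472104588 -47.207827029200836
```

{"name": "drive_tool", "arguments": {"deltas": [[[0,-1,2.5,0,0,0],[0,0,0,0,0,0],[0,0,0,0,0,0],[0,0,0,0,0,0],[0,0,0,0,0,0],[0,0,0,0,0,0],[0,0,0,0,0,0],[0,0,0,0,0,0]]], "gripper": 0, "squeeze": 25}}

```text
time: 12.67
position: [0.4387, 0.2619, 0.0251]
tool_rot: [0.795, 0.607, 0.0, 0.0]
ft_force: [-1.0, -0.1, 0.5]
grip_width: 0.0295
grip_force: 25.0
```

{"name": "drive_tool", "arguments": {"deltas": [[[0,0,0,0,0,0],[0,0,0,0,0,0]]]}}

```text
time: 12.83
position: [0.4387, 0.2619, 0.0251]
tool_rot: [0.795, 0.607, 0.0, 0.0]
ft_force: [0.6, 0.1, 0.6]
grip_width: 0.0289
grip_force: 25.0
```

{"name": "drive_tool", "arguments": {"deltas": [[[0,0,-12,0,0,0],[0,0,-20,0,0,0],[0,0,-30,0,0,0],[0,0,-30,0,0,0],[0,0,-30,0,0,0],[0,0,-25,0,0,0],[0,0,-13,0,0,0],[0,0,0,0,0,0.05]]]}}

```text
time: 13.5
position: [0.44, 0.2624, 0.1882]
tool_rot: [0.81, 0.587, 0.003, 0.001]
ft_force: [0.0, 0.5, -0.3]
grip_width: 0.0292
grip_force: 25.0
```

{"name": "drive_tool", "arguments": {"deltas": [[[0,0,0,0,0,0.11],[0,0,0,0,0,0.12],[0,0,0,0,0,0.12],[0,0,0,0,0,0.12],[0,0,0,0,0,0.12],[0,0,0,0,0,0.12],[0,0,0,0,0,0.12],[0,0,0,0,0,0.11]]]}}

```text
time: 14.17
position: [0.4378, 0.2616, 0.1847]
tool_rot: [0.988, 0.154, -0.001, 0.0]
ft_force: [-0.6, 0.4, -1.2]
grip_width: 0.0293
grip_force: 25.0
```

{"name": "drive_tool", "arguments": {"deltas": [[[0,0,0,0,0,0.057],[0,0,0,0,0,0],[0,0,0,0,0,0]]]}}

```text
time: 14.42
position: [0.438, 0.2617, 0.1847]
tool_rot: [0.992, 0.129, -0.001, 0.0]
ft_force: [-0.0, -0.4, -0.9]
grip_width: 0.0292
grip_force: 25.0
```

Run:
```python
from h import *
plan(519.9,59.3,170,14.7)
```

```text
t 14.42 pos [438.  261.7 184.7] psi 14.86 tilt 0.07 F [-0.  -0.4 -0.9] w 29.2 gf 25.0
 turn z 0.0028  shift [ 27.8 216.5  14.7]
```

{"name": "drive_tool", "arguments": {"deltas": [[[1,10,0,0,0,0.003],[3,24,0,0,0,0],[5,34,2,0,0,0],[5,36,4,0,0,0],[5,36,4,0,0,0],[4,34,4,0,0,0],[3,24,0,0,0,0],[1.8,12,0,0,0,0]]]}}

```text
time: 15.08
position: [0.5198, 0.062, 0.1709]
tool_rot: [0.992, 0.126, 0.0, 0.001]
ft_force: [0.4, 0.4, -0.6]
grip_width: 0.0293
grip_force: 25.0
```

{"name": "drive_tool", "arguments": {"deltas": [[[0,6,0,0,0,0],[0,0,10,0,0,0],[0,0,25,0,0,0],[0,0,25,0,0,0],[0,0,18,0,0,0],[0,0,8,0,0,0],[0,0,0,0,0,0],[0,0,0,0,0,0]]]}}

```text
time: 15.75
position: [0.5194, 0.0608, 0.0849]
tool_rot: [0.992, 0.128, -0.0, -0.0]
ft_force: [0.2, 0.4, -0.1]
grip_width: 0.0293
grip_force: 25.0
```

Run:
```python
from h import *
from rig import eyes
plan(519.9,59.3,68,14.7)
S=eyes.camera("side")
cv2.imwrite("pics/p4.png",cv2.resize(S["img"][110:220,190:300],None,fx=5,fy=5,interpolation=cv2.INTER_CUBIC)[:,:,::-1])
```

```text
t 15.75 pos [519.4  60.8  84.9] psi 14.68 tilt 0.06 F [ 0.2  0.4 -0.1] w 29.3 gf 25.0
 turn z -0.0003  shift [ 0.1  1.6 16.9]
```

View pics/p4.png

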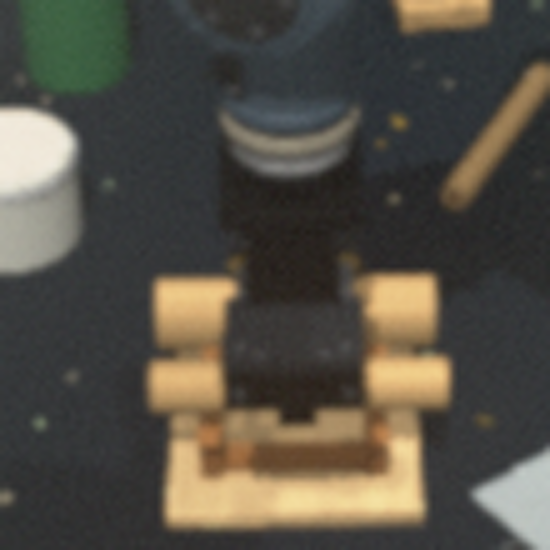

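Run:
```python
from h import *
from rig import eyes
S=eyes.camera("side");a=np.radians(14.7);u=np.array([np.cos(a),np.sin(a),0])
for c,z in (((.5199,.0593),.075),((.5199,.0593),.058),((.5433,-.0297),.051),((.5199,.0593),.045)):
    c=np.array([*c,z])
    q=((proj(S,[c-.085*u,c+.085*u,c-.049*u,c+.049*u])-[190,110]+.5)*5-.5); print(z,q.round(0).tolist(),q[:2,0].mean().round(1))
```

```text
0.075 [[443.0, 382.0], [149.0, 386.0], [381.0, 383.0], [211.0, 385.0]] 296.0
0.058 [[442.0, 404.0], [151.0, 408.0], [381.0, 404.0], [213.0, 407.0]] 296.6
0.051 [[434.0, 313.0], [160.0, 317.0], [376.0, 314.0], [218.0, 316.0]] 297.0
0.045 [[442.0, 420.0], [153.0, 424.0], [380.0, 421.0], [214.0, 423.0]] 297.1
```

The medium roller's midpoint is at crop column 300 against 296 expected, about 2.5 mm short along x. Correcting it while lowering.

{"name": "drive_tool", "arguments": {"deltas": [[[2.5,1,5,0,0,0],[0,0,4,0,0,0],[0,0,3,0,0,0],[0,0,2,0,0,0],[0,0,0,0,0,0],[0,0,0,0,0,0]]]}}

```text
time: 16.35
position: [0.5224, 0.0594, 0.0709]
tool_rot: [0.992, 0.127, -0.0, -0.0]
ft_force: [-0.8, -0.0, -0.9]
grip_width: 0.0294
grip_force: 25.0
```

{"name": "drive_tool", "arguments": {"deltas": [[[0,0,1.5,0,0,0],[0,0,0,0,0,0]]]}}

```text
time: 16.52
position: [0.5225, 0.0594, 0.0694]
tool_rot: [0.992, 0.127, -0.0, -0.0]
ft_force: [0.3, 0.1, -1.7]
grip_width: 0.029
grip_force: 25.0
```

{"name": "drive_tool", "arguments": {"deltas": [[[0,0,1,0,0,0],[0,0,0,0,0,0]]]}}

```text
time: 16.68
position: [0.5227, 0.0594, 0.0686]
tool_rot: [0.992, 0.127, 0.0, 0.0]
ft_force: [0.9, 0.1, 0.0]
grip_width: 0.0296
grip_force: 25.0
```

{"name": "drive_tool", "arguments": {"deltas": [[[0,0,0.7,0,0,0],[0,0,0,0,0,0]]]}}

```text
time: 16.85
position: [0.5228, 0.0593, 0.0682]
tool_rot: [0.992, 0.127, 0.0, 0.0]
ft_force: [-0.5, -1.0, 2.3]
grip_width: 0.0292
grip_force: 25.0
```

Contact. Open to about 56 mm, rise, and view.

{"name": "drive_tool", "arguments": {"deltas": [[[0,0,0,0,0,0],[0,0,0,0,0,0],[0,0,0,0,0,0],[0,0,0,0,0,0],[0,0,0,0,0,0],[0,0,0,0,0,0]]], "gripper": 65}}

```text
time: 17.35
position: [0.5225, 0.0596, 0.0678]
tool_rot: [0.992, 0.127, -0.0, -0.0]
ft_force: [-0.1, 0.2, -0.1]
grip_width: 0.055
grip_force: 0.0
```

{"name": "drive_tool", "arguments": {"deltas": [[[0,0,-10,0,0,0],[0,0,-20,0,0,0],[0,0,-30,0,0,0],[0,0,-35,0,0,0],[0,0,-35,0,0,0],[0,0,-15,0,0,0],[0,0,0,0,0,0]]], "gripper": 80}}

```text
time: 17.93
position: [0.5252, 0.0594, 0.2178]
tool_rot: [0.992, 0.127, 0.005, 0.001]
ft_force: [0.4, 0.7, -0.1]
grip_width: 0.0696
grip_force: 0.0
```

Run:
```python
from h import *
plan(600.2,271.2,170,-3.6)
```

```text
t 17.93 pos [525.2  59.4 217.8] psi 14.62 tilt 0.58 F [ 0.4  0.7 -0.1] w 69.6 gf 0.0
 turn z 0.3179  shift [  61.5 -216.1   47.8]
```

{"name": "drive_tool", "arguments": {"deltas": [[[0,0,0,0,0,0.106],[0,0,0,0,0,0.106],[0,0,0,0,0,0.106],[5,-15,3,0,0,0],[8,-27,6,0,0,0],[9,-33,7,0,0,0],[9,-33,7,0,0,0],[9,-33,7,0,0,0]]]}}

```text
time: 18.6
position: [0.5709, 0.1987, 0.1816]
tool_rot: [0.999, -0.032, -0.001, 0.0]
ft_force: [0.7, 0.4, -0.5]
grip_width: 0.07
grip_force: 0.0
```

{"name": "drive_tool", "arguments": {"deltas": [[[9,-33,7,0,0,0],[8,-24,6,0,0,0],[4,-15,4,0,0,0],[0,-5,0,0,0,0],[0,0,0,0,0,0],[0,0,0,0,0,0]]]}}

```text
time: 19.1
position: [0.5963, 0.2725, 0.1653]
tool_rot: [1.0, -0.031, -0.001, 0.001]
ft_force: [-0.5, -0.2, -0.2]
grip_width: 0.0696
grip_force: 0.0
```

Run:
```python
from h import *
from rig import eyes
plan(600.2,271.2,49,-3.6)
S=eyes.camera("side");T=eyes.camera("top")
a=cv2.resize(S["img"][130:230,190:300],None,fx=4,fy=4,interpolation=cv2.INTER_CUBIC);b=cv2.resize(T["img"][135:235,225:325],None,fx=4,fy=4,interpolation=cv2.INTER_CUBIC)
d=np.hstack([cv2.resize(a,(396,360)),b[:400,:400][:360]]) 
cv2.imwrite("pics/p5.png",np.hstack([a,b[:400]])[:,:,::-1][:, :800])
```

```text
t 19.1 pos [596.3 272.5 165.3] psi -3.61 tilt 0.12 F [-0.5 -0.2 -0.2] w 69.6 gf 0.0
 turn z -0.0001  shift [  4.    1.1 116.3]
```

View pics/p5.png

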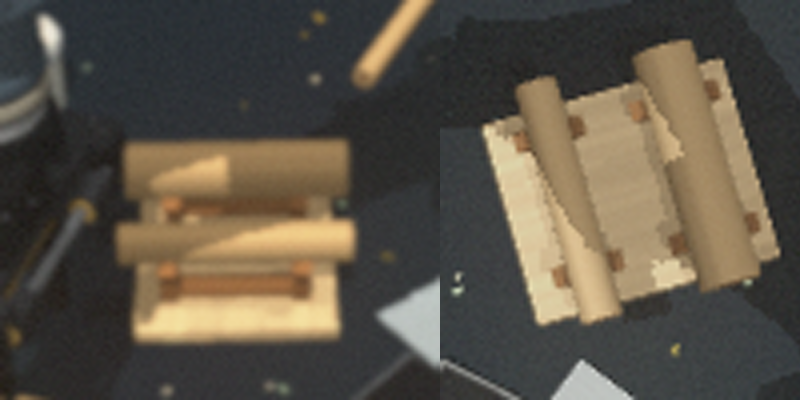

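Both rollers lie seated and centred. In the side crop, the medium's mid is 235.5, the thick's 236.5 and the stand's 237. Now grip the saddle block.

{"name": "drive_tool", "arguments": {"deltas": [[[4,1,10,0,0,0],[0,0,25,0,0,0],[0,0,28,0,0,0],[0,0,25,0,0,0],[0,0,15,0,0,0],[0,0,7,0,0,0],[0,0,0,0,0,0],[0,0,0,0,0,0]]]}}

```text
time: 19.87
position: [0.6016, 0.2714, 0.056]
tool_rot: [0.999, -0.032, 0.0, -0.0]
ft_force: [0.6, -0.2, 0.6]
grip_width: 0.0695
grip_force: 0.0
```

{"name": "drive_tool", "arguments": {"deltas": [[[0,0,0,0,0,0],[0,0,0,0,0,0]]]}}

```text
time: 20.03
position: [0.6023, 0.2721, 0.0574]
tool_rot: [0.999, -0.032, 0.001, -0.0]
ft_force: [-0.4, -0.8, -0.2]
grip_width: 0.0693
grip_force: 0.0
```

Run:
```python
from h import *
plan(600.2,271.2,50,-3.6)
```

```text
t 20.03 pos [602.3 272.1  57.4] psi -3.63 tilt 0.18 F [-0.4 -0.8 -0.2] w 69.3 gf 0.0
 turn z -0.0006  shift [-2.1  1.   7.4]
```

{"name": "drive_tool", "arguments": {"deltas": [[[-1,0.5,4,0,0,0],[0,0,1.5,0,0,0],[0,0,0,0,0,0],[0,0,0,0,0,0]]]}}

```text
time: 20.37
position: [0.6, 0.2716, 0.0504]
tool_rot: [1.0, -0.032, -0.0, 0.0]
ft_force: [0.3, 0.4, 0.7]
grip_width: 0.0696
grip_force: 0.0
```

Run:
```python
from h import *
plan(600.2,271.2,50,-3.6)
```

```text
t 20.37 pos [600.  271.6  50.4] psi -3.61 tilt 0.0 F [0.3 0.4 0.7] w 69.6 gf 0.0
 turn z -0.0002  shift [0.2 0.3 0.4]
```

{"name": "drive_tool", "arguments": {"deltas": [[[0,0,0,0,0,0],[0,0,0,0,0,0],[0,0,0,0,0,0],[0,0,0,0,0,0],[0,0,0,0,0,0],[0,0,0,0,0,0],[0,0,0,0,0,0]]], "gripper": 0, "squeeze": 30}}

```text
time: 20.95
position: [0.6001, 0.2712, 0.0504]
tool_rot: [1.0, -0.031, -0.0, 0.0]
ft_force: [-1.0, -1.6, 0.8]
grip_width: 0.0457
grip_force: 30.0
```

{"name": "drive_tool", "arguments": {"deltas": [[[0,0,-10,0,0,0],[0,0,-18,0,0,0],[0,0,-25,0,0,0],[0,0,-25,0,0,0],[0,0,-25,0,0,0],[0,0,-18,0,0,0],[0,0,-9,0,0,0],[0,0,0,0,0,0]]]}}

```text
time: 21.62
position: [0.6013, 0.2721, 0.1832]
tool_rot: [0.999, -0.032, 0.002, -0.001]
ft_force: [0.6, -0.1, -2.5]
grip_width: 0.0459
grip_force: 30.0
```

{"name": "drive_tool", "arguments": {"deltas": [[[0,0,0,0,0,-0.08],[0,0,0,0,0,-0.1],[0,0,0,0,0,-0.08],[0,0,0,0,0,-0.06],[0,0,0,0,0,0],[0,0,0,0,0,0]]]}}

```text
time: 22.12
position: [0.5991, 0.2713, 0.1787]
tool_rot: [0.992, 0.127, -0.002, 0.0]
ft_force: [0.6, -0.0, -2.3]
grip_width: 0.0458
grip_force: 30.0
```

Run:
```python
from h import *
plan(531.6,14.8,180,14.7)
```

```text
t 22.12 pos [599.1 271.3 178.7] psi 14.62 tilt 0.18 F [ 0.6 -0.  -2.3] w 45.8 gf 30.0
 turn z -0.0014  shift [-130.4  231.    -1.3]
```

{"name": "drive_tool", "arguments": {"deltas": [[[-7,12,0,0,0,-0.001],[-14,24,0,0,0,0],[-17,31,0,0,0,0],[-17,31,0,0,0,0],[-17,31,0,0,0,0],[-17,31,0,0,0,0],[-16,29,0,0,0,0],[-13,22,0,0,0,0]]]}}

```text
time: 22.78
position: [0.5383, 0.0344, 0.1802]
tool_rot: [0.992, 0.127, -0.001, 0.0]
ft_force: [-0.0, -0.7, -1.9]
grip_width: 0.0455
grip_force: 30.0
```

{"name": "drive_tool", "arguments": {"deltas": [[[-8,13,0,0,0,0],[-4,7,0,0,0,0],[0,0,0,0,0,0],[0,0,0,0,0,0],[0,0,0,0,0,0]]]}}

```text
time: 23.2
position: [0.5335, 0.0157, 0.1804]
tool_rot: [0.992, 0.129, 0.0, -0.0]
ft_force: [0.0, 0.1, -2.4]
grip_width: 0.0459
grip_force: 30.0
```

Run:
```python
from h import *
plan(531.6,14.8,109,14.7)
```

```text
t 23.2 pos [533.5  15.7 180.4] psi 14.79 tilt 0.03 F [ 0.   0.1 -2.4] w 45.9 gf 30.0
 turn z 0.0016  shift [-2.1  0.4 71.4]
```

{"name": "drive_tool", "arguments": {"deltas": [[[-1.8,0.3,8,0,0,0.001],[0,0,15,0,0,0],[0,0,12,0,0,0],[0,0,7,0,0,0],[0,0,4,0,0,0],[0,0,0,0,0,0],[0,0,0,0,0,0],[0,0,0,0,0,0]]]}}

```text
time: 23.87
position: [0.5322, 0.0144, 0.1348]
tool_rot: [0.992, 0.128, 0.001, 0.0]
ft_force: [-0.1, -0.0, -1.9]
grip_width: 0.0458
grip_force: 30.0
```

Run:
```python
from h import *
from rig import eyes
plan(531.6,14.8,109.5,14.7)
S=eyes.camera("side")
u=np.array([np.cos(np.radians(14.7)),np.sin(np.radians(14.7)),0]);v=np.array([-u[1],u[0],0])
from rig import sensors
o=sensors.get_obs()["position"];b=np.array([o[0],o[1],o[2]-.050])
# expected flange near edge corners (top z24) of saddle in picture
q=[b+s*.04*u+.058*v+[0,0,h] for s in(-1,1) for h in (.014,.024)]
print(((proj(S,q)-[200,120]+.5)*6-.5).round(0).tolist())
cv2.imwrite("pics/p6.png",cv2.resize(S["img"][120:220,200:300],None,fx=6,fy=6,interpolation=cv2.INTER_CUBIC)[:,:,::-1])
```

```text
t 23.87 pos [532.2  14.4 134.8] psi 14.73 tilt 0.07 F [-0.1 -0.  -1.9] w 45.8 gf 30.0
 turn z 0.0006  shift [-0.4 -0.6 25.3]
[[378.0, 377.0], [378.0, 361.0], [209.0, 380.0], [208.0, 363.0]]
```

View pics/p6.png

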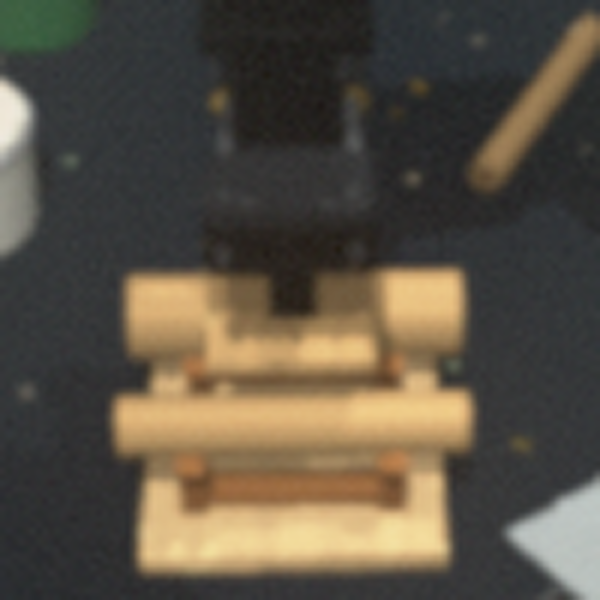

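The saddle hangs level, its flange at crop columns 208–380, about 1.5 mm toward the robot relative to the rollers and stand. Nudge +1.5 mm and lower.

{"name": "drive_tool", "arguments": {"deltas": [[[1.5,0,4,0,0,0],[0,0,6,0,0,0],[0,0,6,0,0,0],[0,0,4,0,0,0],[0,0,2,0,0,0],[0,0,0,0,0,0],[0,0,0,0,0,0]]]}}

```text
time: 24.5
position: [0.5329, 0.0146, 0.1121]
tool_rot: [0.992, 0.128, -0.0, -0.0]
ft_force: [0.2, -0.3, -1.7]
grip_width: 0.0457
grip_force: 30.0
```

{"name": "drive_tool", "arguments": {"deltas": [[[0,0,1,0,0,0],[0,0,0,0,0,0]]]}}

```text
time: 24.67
position: [0.5332, 0.0146, 0.1114]
tool_rot: [0.992, 0.128, 0.0, 0.0]
ft_force: [0.2, -0.4, -1.8]
grip_width: 0.0457
grip_force: 30.0
```

{"name": "drive_tool", "arguments": {"deltas": [[[0,0,0.8,0,0,0],[0,0,0,0,0,0]]]}}

```text
time: 24.83
position: [0.5331, 0.0146, 0.1106]
tool_rot: [0.992, 0.128, 0.0, 0.0]
ft_force: [0.4, -0.2, -2.5]
grip_width: 0.0456
grip_force: 30.0
```

{"name": "drive_tool", "arguments": {"deltas": [[[0,0,0.8,0,0,0],[0,0,0,0,0,0]]]}}

```text
time: 25.0
position: [0.533, 0.0146, 0.1097]
tool_rot: [0.992, 0.128, -0.0, -0.0]
ft_force: [0.6, 0.1, -2.7]
grip_width: 0.0456
grip_force: 30.0
```

{"name": "drive_tool", "arguments": {"deltas": [[[0,0,0.7,0,0,0],[0,0,0,0,0,0]]]}}

```text
time: 25.17
position: [0.5331, 0.0146, 0.1095]
tool_rot: [0.992, 0.128, 0.0, -0.0]
ft_force: [0.0, 0.5, 0.3]
grip_width: 0.0459
grip_force: 30.0
```

{"name": "drive_tool", "arguments": {"deltas": [[[0,0,0.6,0,0,0],[0,0,0,0,0,0]]]}}

```text
time: 25.33
position: [0.5332, 0.0146, 0.1093]
tool_rot: [0.992, 0.128, 0.0, 0.0]
ft_force: [-1.0, 0.3, 5.9]
grip_width: 0.0458
grip_force: 30.0
```

{"name": "drive_tool", "arguments": {"deltas": [[[0,0,0,0,0,0],[0,0,0,0,0,0],[0,0,0,0,0,0],[0,0,0,0,0,0],[0,0,0,0,0,0]]], "gripper": 75}}

```text
time: 25.75
position: [0.5331, 0.0146, 0.1083]
tool_rot: [0.992, 0.128, -0.0, -0.0]
ft_force: [0.7, -0.8, -0.2]
grip_width: 0.0639
grip_force: 0.0
```

{"name": "drive_tool", "arguments": {"deltas": [[[0,0,-10,0,0,0],[0,0,-20,0,0,0],[0,0,-30,0,0,0],[0,0,-30,0,0,0],[0,0,-20,0,0,0],[0,0,-10,0,0,0],[0,0,0,0,0,0]]]}}

```text
time: 26.33
position: [0.5346, 0.0145, 0.2313]
tool_rot: [0.992, 0.128, 0.003, 0.001]
ft_force: [1.0, -0.2, -0.5]
grip_width: 0.0651
grip_force: 0.0
```

Run:
```python
from h import *
plan(465,-310.8,190,78.7)
```

```text
t 26.33 pos [534.6  14.5 231.3] psi 14.72 tilt 0.35 F [ 1.  -0.2 -0.5] w 65.1 gf 0.0
 turn z -1.1166  shift [-332.6   -4.5   41.3]
```

{"name": "drive_tool", "arguments": {"deltas": [[[0,0,0,0,0,-0.112],[0,0,0,0,0,-0.112],[0,0,0,0,0,-0.112],[0,0,0,0,0,-0.112],[0,0,0,0,0,-0.112],[0,0,0,0,0,-0.112],[0,0,0,0,0,-0.112],[0,0,0,0,0,-0.112]]]}}

```text
time: 27.0
position: [0.5319, 0.0148, 0.2267]
tool_rot: [0.837, 0.547, -0.001, -0.001]
ft_force: [1.1, 0.1, 0.3]
grip_width: 0.0654
grip_force: 0.0
```

{"name": "drive_tool", "arguments": {"deltas": [[[0,0,0,0,0,-0.112],[0,0,0,0,0,-0.109],[-12,0,0,0,0,0],[-24,0,0,0,0,0],[-34,0,0,0,0,0],[-35,0,0,0,0,0],[-35,0,4,0,0,0],[-35,0,6,0,0,0]]]}}

```text
time: 27.67
position: [0.4978, -0.1589, 0.2178]
tool_rot: [0.774, 0.633, -0.0, -0.0]
ft_force: [0.9, 0.0, 1.0]
grip_width: 0.065
grip_force: 0.0
```

{"name": "drive_tool", "arguments": {"deltas": [[[-35,0,7,0,0,0],[-35,-2,8,0,0,0],[-35,-2,8,0,0,0],[-28,0,5,0,0,0],[-16,0,0,0,0,0],[-8,0,0,0,0,0],[0,0,0,0,0,0],[0,0,0,0,0,0]]]}}

```text
time: 28.33
position: [0.464, -0.3093, 0.1904]
tool_rot: [0.774, 0.634, 0.0, -0.001]
ft_force: [0.9, 0.2, -0.6]
grip_width: 0.0647
grip_force: 0.0
```

Run:
```python
from h import *
from rig import eyes
plan(465,-310.8,24,78.7)
S=eyes.camera("side");T=eyes.camera("top")
a=cv2.resize(S["img"][125:225,200:300],None,fx=4,fy=4,interpolation=cv2.INTER_CUBIC);b=cv2.resize(T["img"][135:235,225:325],None,fx=4,fy=4,interpolation=cv2.INTER_CUBIC)
cv2.imwrite("pics/p7.png",np.hstack([a,b])[:,:,::-1])
```

```text
t 28.33 pos [ 464.  -309.3  190.4] psi 78.66 tilt 0.08 F [ 0.9  0.2 -0.6] w 64.7 gf 0.0
 turn z -0.0007  shift [ -1.3   1.3 166.4]
```

View pics/p7.png

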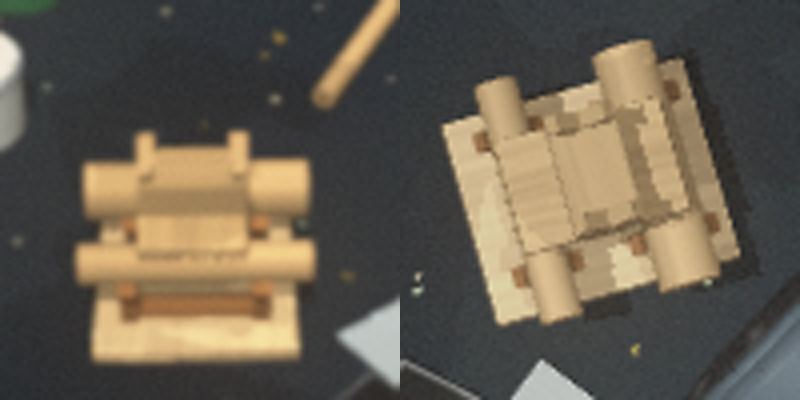

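Run:
```python
from h import *
from rig import eyes
S=eyes.camera("side");T=eyes.camera("top")
a=np.radians(14.7);u=np.array([np.cos(a),np.sin(a),0]);v=np.array([-u[1],u[0],0]);c=np.array([.5316,.0148,0])
f=lambda cam,P,off:((proj(cam,P)-off+.5)*4-.5).round(0).tolist()
O={"fl":[c+sx*.04*u+sy*.058*v+[0,0,.083] for sx,sy in((-1,1),(1,1),(1,-1),(-1,-1))],
"med":[c+sx*.085*u+.046*v+[0,0,.058] for sx in(-1,1)],"thk":[c+sx*.085*u-.046*v+[0,0,.051] for sx in(-1,1)],
"board":[c+sx*.075*u+sy*.09*v+[0,0,.012] for sx,sy in((-1,1),(1,1),(1,-1),(-1,-1))],
"cheektop":[c+sx*.04*u+.023*v+[0,0,.129] for sx in(-1,1)]}
for k,P in O.items(): print(k,"S",f(S,P,[200,125]),"T",f(T,P,[225-100,135]))
```

```text
fl S [[252.0, 249.0], [140.0, 250.0], [145.0, 150.0], [249.0, 149.0]] T [[527.0, 258.0], [495.0, 145.0], [659.0, 98.0], [692.0, 211.0]]
med S [[314.0, 263.0], [81.0, 266.0]] T [[562.0, 319.0], [495.0, 84.0]]
thk S [[307.0, 190.0], [88.0, 193.0]] T [[690.0, 283.0], [621.0, 50.0]]
board S [[301.0, 350.0], [95.0, 353.0], [106.0, 196.0], [291.0, 193.0]] T [[498.0, 327.0], [441.0, 126.0], [682.0, 58.0], [741.0, 257.0]]
cheektop S [[251.0, 168.0], [139.0, 169.0]] T [[578.0, 236.0], [544.0, 119.0]]
```

Run:
```python
from h import *
from rig import eyes
T=eyes.camera("top");S=eyes.camera("side")
a=cv2.resize(T["img"][150:215,235:310],None,fx=8,fy=8,interpolation=cv2.INTER_CUBIC)
cv2.imwrite("pics/p8.png",a[:,:,::-1])
u=np.array([np.cos(np.radians(14.7)),np.sin(np.radians(14.7)),0]);v=np.array([-u[1],u[0],0]);c=np.array([.5316,.0148,0])
P=[c+sx*.04*u+sy*.058*v+[0,0,.083] for sx,sy in((-1,1),(1,1),(1,-1),(-1,-1))]
print(((proj(T,P)-[235,150]+.5)*8-.5).round(0).tolist())
```

```text
[[174.0, 396.0], [110.0, 170.0], [438.0, 77.0], [504.0, 302.0]]
```

View pics/p8.png

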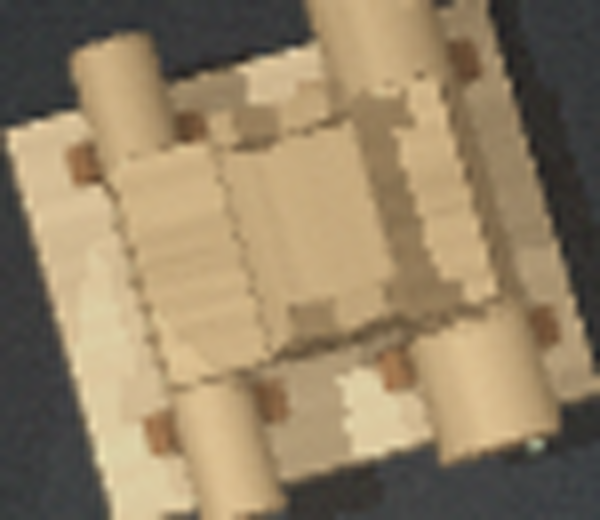

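The saddle lies flat and aligned. Its flange corners (112,165), (172,386), (438,78), (503,298) match the expected ones to about 1.7 mm along x, so it stays. Now the slim roller.

{"name": "drive_tool", "arguments": {"deltas": [[[-1.3,1.3,12,0,0,0],[0,0,25,0,0,0],[0,0,33,0,0,0],[0,0,33,0,0,0],[0,0,28,0,0,0],[0,0,16,0,0,0],[0,0,8,0,0,0],[0,0,3,0,0,0]]]}}

```text
time: 29.3
position: [0.4649, -0.3108, 0.0312]
tool_rot: [0.773, 0.634, -0.0, -0.001]
ft_force: [0.6, -0.1, 1.0]
grip_width: 0.0653
grip_force: 0.0
```

{"name": "drive_tool", "arguments": {"deltas": [[[0,0,0,0,0,0],[0,0,0,0,0,0],[0,0,0,0,0,0]]]}}

```text
time: 29.55
position: [0.466, -0.3123, 0.0338]
tool_rot: [0.773, 0.634, 0.0, 0.001]
ft_force: [-0.4, -0.7, 0.1]
grip_width: 0.0651
grip_force: 0.0
```

Run:
```python
from h import *
plan(465,-310.8,24.5,78.7)
```

```text
t 29.55 pos [ 466.  -312.3   33.8] psi 78.72 tilt 0.16 F [-0.4 -0.7  0.1] w 65.1 gf 0.0
 turn z 0.0004  shift [ 1.3 -1.3  9.3]
```

{"name": "drive_tool", "arguments": {"deltas": [[[0.7,-0.7,5,0,0,0],[0,0,2.5,0,0,0],[0,0,0,0,0,0],[0,0,0,0,0,0],[0,0,0,0,0,0]]]}}

```text
time: 29.97
position: [0.4647, -0.3109, 0.025]
tool_rot: [0.773, 0.634, 0.0, 0.0]
ft_force: [-0.2, 0.9, -0.3]
grip_width: 0.0656
grip_force: 0.0
```

Run:
```python
from h import *
plan(465,-310.8,24.5,78.7)
```

```text
t 29.97 pos [ 464.7 -310.9   25. ] psi 78.71 tilt 0.01 F [-0.2  0.9 -0.3] w 65.6 gf 0.0
 turn z 0.0002  shift [0.2 0.3 0.5]
```

{"name": "drive_tool", "arguments": {"deltas": [[[0,0,0.5,0,0,0],[0,0,0,0,0,0],[0,0,0,0,0,0],[0,0,0,0,0,0],[0,0,0,0,0,0],[0,0,0,0,0,0],[0,0,0,0,0,0],[0,0,0,0,0,0]]], "gripper": 0, "squeeze": 20}}

```text
time: 30.63
position: [0.4647, -0.3109, 0.0245]
tool_rot: [0.773, 0.634, 0.0, 0.0]
ft_force: [-0.1, -0.1, 0.1]
grip_width: 0.0201
grip_force: 0.6
```

{"name": "drive_tool", "arguments": {"deltas": [[[0,0,0,0,0,0],[0,0,0,0,0,0],[0,0,0,0,0,0]]]}}

```text
time: 30.88
position: [0.4647, -0.3109, 0.0245]
tool_rot: [0.773, 0.634, 0.0, 0.0]
ft_force: [0.3, 0.3, -0.4]
grip_width: 0.0194
grip_force: 20.0
```

{"name": "drive_tool", "arguments": {"deltas": [[[0,0,-12,0,0,0],[0,0,-22,0,0,0],[0,0,-32,0,0,0],[0,0,-35,0,0,0],[0,0,-35,0,0,0],[0,0,-30,0,0,0],[0,0,-20,0,0,0],[0,0,-10,0,0,0]]]}}

```text
time: 31.55
position: [0.4656, -0.3117, 0.2247]
tool_rot: [0.773, 0.634, 0.0, 0.003]
ft_force: [0.4, 0.8, -0.0]
grip_width: 0.0193
grip_force: 20.0
```

{"name": "drive_tool", "arguments": {"deltas": [[[0,0,0,0,0,0.06],[0,0,0,0,0,0.11],[0,0,0,0,0,0.12],[0,0,0,0,0,0.12],[0,0,0,0,0,0.12],[0,0,0,0,0,0.12],[0,0,0,0,0,0.12],[0,0,0,0,0,0.12]]]}}

```text
time: 32.22
position: [0.464, -0.3103, 0.2199]
tool_rot: [0.972, 0.237, -0.001, -0.001]
ft_force: [-0.3, 0.6, -1.1]
grip_width: 0.0192
grip_force: 20.0
```

{"name": "drive_tool", "arguments": {"deltas": [[[0,0,0,0,0,0.11],[0,0,0,0,0,0.08],[0,0,0,0,0,0.037],[0,0,0,0,0,0],[0,0,0,0,0,0]]]}}

```text
time: 32.63
position: [0.4642, -0.3104, 0.22]
tool_rot: [0.992, 0.129, -0.0, -0.001]
ft_force: [0.1, -0.5, 0.4]
grip_width: 0.0192
grip_force: 20.0
```

Run:
```python
from h import *
plan(533,14.8,210,14.7)
```

```text
t 32.63 pos [ 464.2 -310.4  220. ] psi 14.78 tilt 0.09 F [ 0.1 -0.5  0.4] w 19.2 gf 20.0
 turn z 0.0013  shift [ 149.1 -297.1   10. ]
```

{"name": "drive_tool", "arguments": {"deltas": [[[5,-10,0,0,0,0.001],[10,-20,0,0,0,0],[15,-30,0,0,0,0],[15,-30,0,0,0,0],[15,-30,0,0,0,0],[15,-30,0,0,0,0],[15,-30,0,0,0,0],[15,-30,0,0,0,0]]]}}

```text
time: 33.3
position: [0.5127, -0.0787, 0.2204]
tool_rot: [0.992, 0.128, -0.0, -0.0]
ft_force: [-0.0, -0.1, -0.6]
grip_width: 0.0192
grip_force: 20.0
```

{"name": "drive_tool", "arguments": {"deltas": [[[15,-30,0,0,0,0],[14,-28,0,0,0,0],[10,-19,0,0,0,0],[5,-10,0,0,0,0],[0,0,0,0,0,0],[0,0,0,0,0,0],[0,0,0,0,0,0]]]}}

```text
time: 33.88
position: [0.5334, 0.0133, 0.2204]
tool_rot: [0.992, 0.127, -0.0, 0.0]
ft_force: [-0.5, -0.5, -0.8]
grip_width: 0.0195
grip_force: 20.0
```

Run:
```python
from h import *
plan(533,14.8,141.5,14.7)
```

```text
t 33.88 pos [533.4  13.3 220.4] psi 14.63 tilt 0.04 F [-0.5 -0.5 -0.8] w 19.5 gf 20.0
 turn z -0.0013  shift [ 0.  -1.6 78.9]
```

Lower to about 15 mm above seating and check.

{"name": "drive_tool", "arguments": {"deltas": [[[0,-1.5,10,0,0,-0.001],[0,0,17,0,0,0],[0,0,17,0,0,0],[0,0,10,0,0,0],[0,0,6,0,0,0],[0,0,2,0,0,0],[0,0,0,0,0,0],[0,0,0,0,0,0]]]}}

```text
time: 34.55
position: [0.5337, 0.0153, 0.1588]
tool_rot: [0.992, 0.128, 0.0, 0.0]
ft_force: [0.3, -0.1, -0.5]
grip_width: 0.0192
grip_force: 20.0
```

Run:
```python
from h import *
from rig import eyes,sensors
plan(533,14.8,141.5,14.7)
S=eyes.camera("side")
u=np.array([np.cos(np.radians(14.7)),np.sin(np.radians(14.7)),0])
o=sensors.get_obs()["position"];b=o-[0,0,.0145]
print(((proj(S,[b-.085*u,b+.085*u])-[200,110]+.5)*6-.5).round(0).tolist())
cv2.imwrite("pics/p9.png",cv2.resize(S["img"][110:210,200:300],None,fx=6,fy=6,interpolation=cv2.INTER_CUBIC)[:,:,::-1])
```

```text
t 34.55 pos [533.7  15.3 158.8] psi 14.69 tilt 0.06 F [ 0.3 -0.1 -0.5] w 19.2 gf 20.0
 turn z -0.0001  shift [-0.8  0.3 17.3]
[[466.0, 285.0], [109.0, 290.0]]
```

View pics/p9.png

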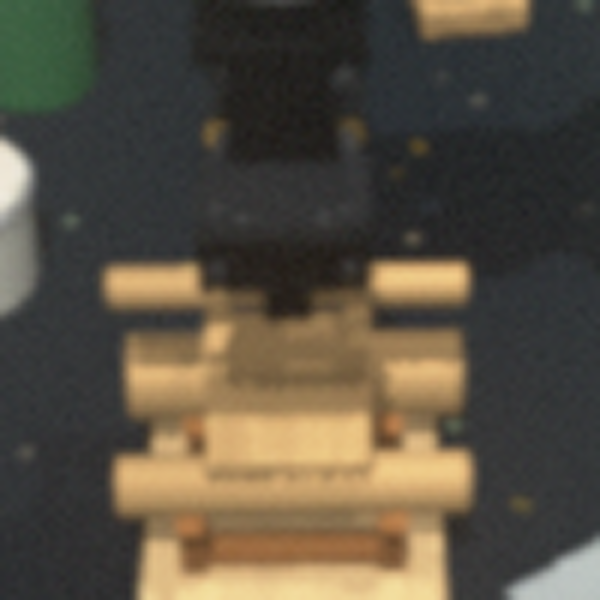

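The slim roller is at columns 103–471 (mid 287), over the saddle's mid at about 288, so it is centred. Lowering.

{"name": "drive_tool", "arguments": {"deltas": [[[0,0,4,0,0,0],[0,0,4,0,0,0],[0,0,3,0,0,0],[0,0,2,0,0,0],[0,0,0,0,0,0],[0,0,0,0,0,0]]]}}

```text
time: 35.1
position: [0.5332, 0.0157, 0.1452]
tool_rot: [0.992, 0.128, -0.0, -0.0]
ft_force: [0.3, 0.2, -1.1]
grip_width: 0.0192
grip_force: 20.0
```

{"name": "drive_tool", "arguments": {"deltas": [[[0,0,1,0,0,0],[0,0,0,0,0,0]]]}}

```text
time: 35.27
position: [0.5333, 0.0156, 0.1444]
tool_rot: [0.992, 0.128, 0.0, -0.0]
ft_force: [0.5, -0.5, -0.4]
grip_width: 0.0192
grip_force: 20.0
```

{"name": "drive_tool", "arguments": {"deltas": [[[0,0,0.8,0,0,0],[0,0,0,0,0,0]]]}}

```text
time: 35.43
position: [0.5333, 0.0156, 0.1436]
tool_rot: [0.992, 0.128, 0.0, -0.0]
ft_force: [0.1, -0.8, -1.2]
grip_width: 0.0194
grip_force: 20.0
```

{"name": "drive_tool", "arguments": {"deltas": [[[0,0.8,0.8,0,0,0],[0,0,0,0,0,0]]]}}

```text
time: 35.6
position: [0.5335, 0.0147, 0.1428]
tool_rot: [0.992, 0.128, -0.0, 0.0]
ft_force: [-0.9, -0.8, -0.9]
grip_width: 0.0194
grip_force: 20.0
```

{"name": "drive_tool", "arguments": {"deltas": [[[0,0,0.7,0,0,0],[0,0,0,0,0,0]]]}}

```text
time: 35.77
position: [0.5334, 0.0148, 0.1421]
tool_rot: [0.992, 0.128, -0.0, -0.0]
ft_force: [0.4, 0.3, -0.1]
grip_width: 0.0195
grip_force: 20.0
```

{"name": "drive_tool", "arguments": {"deltas": [[[0,0,0.6,0,0,0],[0,0,0,0,0,0]]]}}

```text
time: 35.93
position: [0.5336, 0.0147, 0.1416]
tool_rot: [0.992, 0.128, 0.0, 0.0]
ft_force: [-1.0, 0.4, 0.6]
grip_width: 0.0192
grip_force: 20.0
```

{"name": "drive_tool", "arguments": {"deltas": [[[0,0,0.5,0,0,0],[0,0,0,0,0,0]]]}}

```text
time: 36.1
position: [0.5336, 0.0147, 0.1415]
tool_rot: [0.992, 0.128, 0.0, 0.0]
ft_force: [-0.9, 0.1, 3.6]
grip_width: 0.0193
grip_force: 20.0
```

{"name": "drive_tool", "arguments": {"deltas": [[[0,0,0,0,0,0],[0,0,0,0,0,0],[0,0,0,0,0,0],[0,0,0,0,0,0],[0,0,0,0,0,0],[0,0,0,0,0,0]]], "gripper": 50}}

```text
time: 36.6
position: [0.5334, 0.0149, 0.1409]
tool_rot: [0.992, 0.128, -0.0, -0.0]
ft_force: [-0.3, -0.8, 0.6]
grip_width: 0.0424
grip_force: 0.0
```

{"name": "drive_tool", "arguments": {"deltas": [[[0,0,-6,0,0,0],[0,0,-12,0,0,0],[0,0,-20,0,0,0],[0,0,-30,0,0,0],[0,0,-30,0,0,0],[0,0,-20,0,0,0],[0,0,-10,0,0,0],[0,0,0,0,0,0]]]}}

```text
time: 37.27
position: [0.5349, 0.0147, 0.2718]
tool_rot: [0.992, 0.128, 0.003, 0.001]
ft_force: [0.1, -0.8, -0.3]
grip_width: 0.0439
grip_force: 0.0
```

{"name": "drive_tool", "arguments": {"deltas": [[[0,12,0,0,0,0],[0,24,0,0,0,0],[0,33,0,0,0,0],[0,33,0,0,0,0],[0,33,0,0,0,0],[0,33,0,0,0,0],[0,33,0,0,0,0],[0,33,0,0,0,0]]]}}

```text
time: 37.93
position: [0.5919, -0.2136, 0.2662]
tool_rot: [0.992, 0.128, -0.002, -0.001]
ft_force: [0.4, -0.0, 0.2]
grip_width: 0.0435
grip_force: 0.0
```

{"name": "drive_tool", "arguments": {"deltas": [[[0,24,0,0,0,0],[0,12,0,0,0,0],[0,0,0,0,0,0],[0,0,0,0,0,0],[0,0,0,0,0,0],[0,0,0,0,0,0]]]}}

```text
time: 38.43
position: [0.6015, -0.2444, 0.2687]
tool_rot: [0.992, 0.129, -0.001, -0.001]
ft_force: [1.1, -0.8, 0.2]
grip_width: 0.0431
grip_force: 0.0
```

Run:
```python
from h import *
from rig import eyes
S=eyes.camera("side");T=eyes.camera("top")
a=cv2.resize(S["img"][115:215,200:300],None,fx=4,fy=4,interpolation=cv2.INTER_CUBIC);b=cv2.resize(T["img"][135:235,225:325],None,fx=4,fy=4,interpolation=cv2.INTER_CUBIC)
cv2.imwrite("pics/p10.png",np.hstack([a,b])[:,:,::-1])
```

```text
(no output)
```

View pics/p10.png

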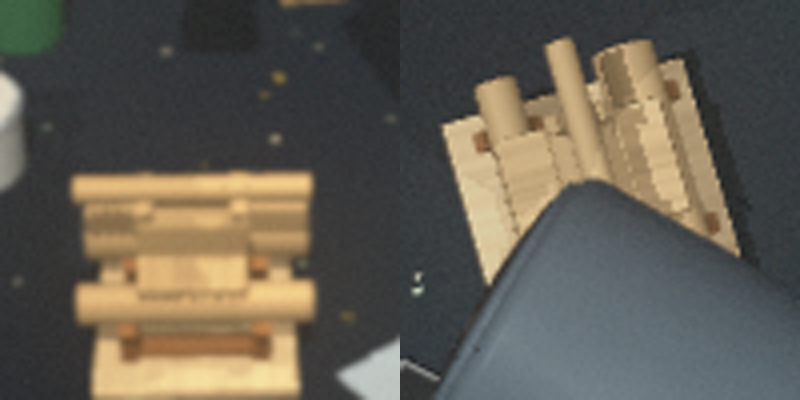

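The slim roller lies in the saddle's V, spanning columns 72–313 (mid 192.5) with the saddle's mid also at 192.5. Everything is level, and the gripper is clear.

```bash
python3 -c "
from rig import ticket
print(ticket.hand_in())"
```

```text
the job is handed in; nothing more can be done
None
```

The job is done and handed in at about 38 s: thick and medium rollers seated in their cradles, saddle chocked across them (about 1.7 mm off centre along its length by camera), slim roller in its V, all released and clear of the arm; the hand-in gave no verdict.

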